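# Lock the tray's handle and hold the loaded tray level in the air

### The arm

A 6-joint arm with a two-finger parallel gripper is mounted at the origin on a cart in front of the work surface, level with it; the furniture and walls round the work are solid. World frame = base frame: x ahead of the robot, y to its left, z up, the work surface at z = 0. Lengths are in m, angles in rad, forces in N, time in s.
With the tool pointing down it reaches from about 0.35 to 0.975 m from the base axis. Payload 4.9 kg.
Tool frame: the origin (TCP) lies at the very end of the fingers, on their centre line; the grasp point (between the pads) lies 19 mm behind it (ctrl.grasp_offset is the distance from the TCP to the grasp point, in m); z points along the fingers, y is the line along which they close (so a half turn about z gives the same grasp; the last joint's range is limited). The gripper opens to 85 mm and grips with 20 to 120 N. Pads are 22 mm wide; open, the fingers measure 114 mm over their backs; the gripper's body (76 mm by 85 mm) begins 54 mm behind the grasp point. The pads swing forward as they close: fully open they stand 13 mm farther back than shut.
Start: joints at [-1.315, 0.053, 1.613, -0, 1.476, -0.119], TCP at [0.229, -0.582, 0.231] pointing down, gripper open.
Joint ranges: [-3.01, 3.01], [-1.01, 2.22], [0.06, 2.58], [-1.02, 4.17], [0.09, 2.62], [-3.14, 3.14]. Speed limits (rad/s): [2.57, 2.57, 3.14, 3.14, 3.14, 3.14].

### API

Orientations are given as a rotation vector (axis times angle).
In Python, from station import ctrl, optics gives the robot as it stands.
- The arm moves only by the shell command python3 -m handwheel 'ROWS' [OPENING] [FORCE]. ROWS is JSON, a list of rows, each an object of numbers: "tx", "ty", "tz": the shift along the tool's x, y, z in mm; "roll": the turn about the tool's z in rad. A call has 1 to 12 rows; each row shifts and turns the commanded pose from where the row before left it, along the tool's axes as they then stand; what a row does not reach is not made up. A row lasts 1/12 s, in which the tool goes at most 41.7 mm and 7.16 degrees, less where a joint would pass 70% of its speed; a pose out of reach is approached as far as the arm can. A call with a gripper value outside its range is refused whole. OPENING is the finger opening in mm, from 0 to 85.4, set as the call begins (- or left out, the last holds). The fingers move at their own pace and stop on an object; FORCE is the grip in N (left out, the last holds). Time passes only in rows, so rows that do not move let the fingers close. It gives the time, the measured TCP pose, the force, the opening and the grip force at its end, in the units of the state.
- ctrl.get_obs(): the state, without advancing time (a new reading comes with each control period).
- optics.get_image(name): name is "scene" or "top" or "wrist"; returns (picture, depth): 420x560x3 uint8, red, green, blue; 420x560 float32, m along the optical axis (not along the pixel's ray), 0 where there is no reading.
- optics.camera_params(name): a dict with "mtx" (3x3 intrinsics, pixels), "extrinsics" (4x4, takes a point from camera to world coordinates); the wrist camera has in their place "tool_from_camera" (4x4, takes a point from camera to tool coordinates, whose origin is the TCP and whose axes are the flange's). Camera axes: x right, y down, z forward; pixel columns grow to the right and rows downward; lengths in m; the calibration is good to about 2 mm. A picture is of the moment at which its call begins: read the wrist's pose just before it. camera_params takes no time and is no camera call.
- ctrl.finish_job(): hands the job in; it is judged then, once.
The state is a dict: "t": time; "q": joint angles; "dq": joint speeds; "effort": joint torques, N m; "tool_pos": TCP position; "tool_rot": TCP orientation; "contact_force": force on the tool from outside, world axes, zero at the start; "wrist_torque": the same for the moment, N m; "opening": finger opening in m; "grip_force": force on a finger pad.
Only numpy, scipy, OpenCV 4.12 (cv2) and the standard library are available. Lean on these libraries where they do the work, as an engineer would, in place of code of your own. Each camera call takes 0.05 s, during which the arm holds its last target. There are 200 camera calls.

### The job

The handle of the carrying tray is drawn up and loose: push it straight down until it is fully home, then turn it clockwise (seen from above) to its stop, so that it locks with its wooden bar along the tray's long sides, all while the tray stays on the bench. Then lift the tray by that handle about 10 cm clear of the bench with the nail tin and the tape measure still standing in it, and finish while still holding it there, level and steady. Leave the other tools alone.

Things in the scene. Friction and masses are not known exactly. Their poses are not given: they have to be found in the camera images.
- tray: Open plywood tray, 150 (x) by 300 (y) by 30 mm high, walls and floor 6 mm, loose; with handle and load under 1 kg. Origin: centre of underside; z up. A steel socket (radius 17 mm) in its middle carries a round flange (radius 36 mm, top 86 mm above the underside) with two keeper hooks at +x and -x, their tops 104 mm above the underside. The handle stands in this socket.
- stem (a joint): Slide of the handle in the socket, m: 0 = fully home (down), 0.025 = drawn up; starts at 0.018 to 0.025. Pushing takes about 3 N; friction keeps it where it is left. Unless locked it slides up when pulled; locked it has about 3 mm of upward play. Turned before it is home, its cross pin catches on the keeper hooks.
- grip (a joint): Hinge of the handle about the socket's upright axis, rad, grows clockwise seen from above. Starts at 0 to 0.12 (loose; at 0 the bar stands 60 degrees anticlockwise from the tray's y, seen from above); 1.05 = stop, locked, bar along the tray's y. Turns with about 0.04 Nm.
- bar_mid (a point): Middle of the wooden handle bar: 80 mm long, 18 thick, 28 high, level, on the socket's axis, 142 mm above the tray's underside when home (plus joint stem when drawn up). Its frame turns with the bar: y along it, x across its 18 mm, z up. Take it across the thickness from above and keep that grasp to push, turn and lift.
- nail_tin: Open round steel tin, 75 mm across, 50 mm high, 0.22 kg, loose on the tray's floor in the +y half. Origin: centre of its underside.
- tape_measure: Pocket tape measure, 38x83x64 mm (its y is the long one), 0.28 kg, loose on the tray's floor in the -y half, standing 64 mm tall. Origin: centre of its underside.
- wood_plane: Wooden plane, 56x231x122 mm, loose on the bench to the left of the tray; bystander. Origin: centre of its underside.
- spring_clamp: Spring clamp, 86x133x24 mm, loose at the back left; bystander. Origin: centre of its underside.
- pliers: Pliers, 56x178x14 mm, loose to the right of the tray; bystander. Origin: centre of its underside.
There are look-alikes about, which are no part of the job. There is more than one size of the nail_tin; the one meant has the size given above.

How it is judged:
On the way, in this order (a step that is already met when the one before it is completed fails the run):
1. the handle is pushed fully home while the tray stands on the bench (value of joint stem below 0.004 m and value of joint grip below 0.4 rad and height (world z) of tray below 0.008 m), for 0.1 s.
2. the handle is turned to its locked stop while the tray stands on the bench (value of joint stem below 0.006 m and value of joint grip above 0.9 rad and height (world z) of tray below 0.008 m), for 0.1 s.
At the end, for the whole second after the job is handed in: the gripper holds the handle bar; the handle is home (within 6 mm) and turned past 0.85 rad; the tray's underside is 70 to 150 mm above the bench, carried by nothing else, level within 0.1 rad, and still; the tin and the tape measure stand on its floor, each in its own half (height (world z) of tray between 0.07 and 0.15 m and angle between tray's own z axis and vertical below 0.1 rad and linear speed of tray below 0.02 m/s and angular speed of tray below 0.1 rad/s and value of joint stem below 0.006 m and value of joint grip above 0.85 rad and contact force between the fingers and grip above 5 N and distance between the grasp point and bar_mid below 0.05 m and z of nail_tin in the frame of tray between 0 and 0.012 m and y of nail_tin in the frame of tray between 0.02 and 0.14 m and angle between each of nail_tin, tape_measure's own z axis and vertical below 0.2 rad and z of tape_measure in the frame of tray between 0 and 0.012 m and y of tape_measure in the frame of tray between -0.14 and -0.02 m and contact force between tray and wood_plane below 0.3 N and contact force between tray and spring_clamp below 0.3 N and contact force between tray and pliers below 0.3 N); the arm keeps its last pose, push and grip.
It fails at once if the tray is tipped (angle between tray's own z axis and vertical above 0.3 rad).
It fails at once if a bystanding tool is pushed away (distance of any of wood_plane, spring_clamp, pliers from where it was at the start of the episode above 0.03 m).
It also fails if it takes over 35 s, if anything falls off the work surface, if the arm or the gripper's body presses on something with over 40 N, if the wrist force passes 120 N, or if a joint passes its speed limit or range.

## Working session

There is one attempt and no reset: what is moved stays moved. The work goes in short steps, Python scripts to look and compute and a shell command to move; the robot and the scene stay as the last step left them, time stands still between calls to the robot, and variables do not carry over. Pictures are saved under pics/ and viewed, at most 10 in all, crops included, and the job is handed in when it is done.

```bash
mkdir -p pics; ls; python3 - <<'E'
from station import ctrl, optics
import cv2,numpy as np
for n in ("top","scene"):
    im,d=optics.get_image(n); cv2.imwrite(f"pics/{n}0.png",im[:,:,::-1]); np.savez(f"pics/{n}0.npz",im=im,d=d)
    p=optics.camera_params(n); print(n,np.round(p["mtx"],1).tolist(),np.round(p["extrinsics"],3).tolist())
print(optics.camera_params("wrist"))
print(ctrl.get_obs(), ctrl.grasp_offset)
E
```

```text
pics
top [[418.8, 0.0, 285.1], [0.0, 418.8, 213.4], [0.0, 0.0, 1.0]] [[-0.003, -0.995, 0.102, 0.437], [-1.0, 0.006, 0.028, -0.129], [-0.029, -0.102, -0.994, 1.189], [0.0, 0.0, 0.0, 1.0]]
scene [[482.3, 0.0, 281.1], [0.0, 482.3, 221.0], [0.0, 0.0, 1.0]] [[0.881, -0.26, 0.394, 0.037], [-0.472, -0.492, 0.731, -1.022], [0.004, -0.831, -0.556, 0.815], [0.0, 0.0, 0.0, 1.0]]
{'mtx': array([[359.21171764,   0.        , 281.8533782 ],
       [  0.        , 359.21171764, 213.45250191],
       [  0.        ,   0.        ,   1.        ]]), 'tool_from_camera': array([[-2.46467679e-04, -9.48042307e-01, -3.18144186e-01,
         8.30554879e-02],
       [ 9.99999842e-01, -7.27058597e-05, -5.58047001e-04,
        -2.21766901e-04],
       [ 5.05921220e-04, -3.18144273e-01,  9.48042175e-01,
        -1.43049847e-01],
       [ 0.00000000e+00,  0.00000000e+00,  0.00000000e+00,
         1.00000000e+00]])}
{'t': 0.1, 'q': array([-1.31499581e+00,  5.32822499e-02,  1.61415362e+00,  4.91430529e-06,
        1.47603798e+00, -1.19001880e-01]), 'dq': array([ 1.63833043e-03, -1.15334446e-03, -3.14813079e-03,  8.34760264e-04,
        2.59325086e-05, -1.06613514e-03]), 'effort': array([ 4.47113280e-04, -3.94900990e+01, -3.71363389e+01, -1.27282310e-04,
        3.92319736e-03,  3.27748388e-06]), 'tool_pos': array([ 0.22866012, -0.58105454,  0.23019314]), 'tool_rot': array([-3.08474465e+00, -5.84947823e-01,  1.94178918e-04]), 'contact_force': array([ 0.42142065, -0.38314395,  0.16250656]), 'wrist_torque': array([ 0.03116059, -0.02014133, -0.02573428]), 'grip_force': 0.0, 'opening': 0.08549932040335827} 0.0187
```

View pics/top0.png

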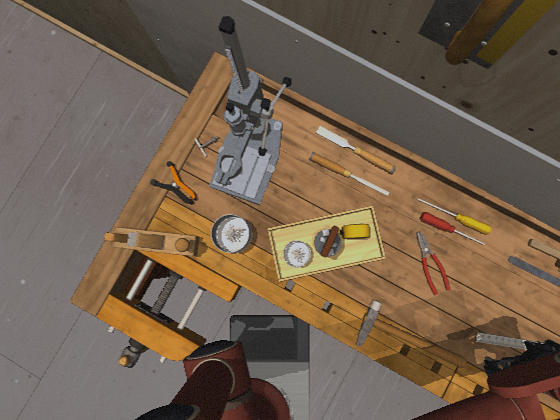

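View pics/scene0.png

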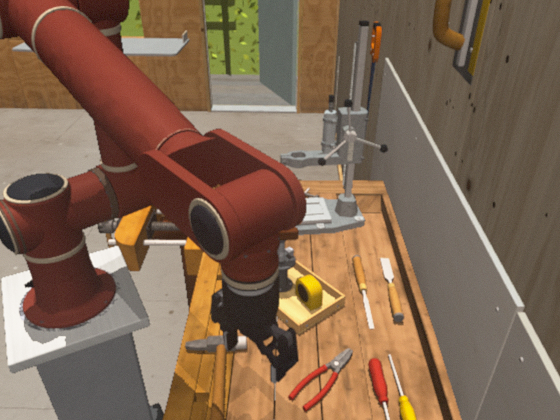

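The top view shows the tray at about (326,242) px, with the bar at (331,241), the small tin at (298,253) and the tape at (355,231). A second, larger tin stands on the bench at (232,233). The wood plane is at (155,240), the clamp at (177,185) and the pliers at (433,262). The scene view shows the tray mostly hidden behind the gripper.

Candidates for the tin are (298,253), in the tray, and (232,233), on the bench. I'll measure both.

```bash
cat > h.py <<'E'
import numpy as np,cv2
from station import ctrl,optics
from scipy.spatial.transform import Rotation as R
def cam(n):
    p=optics.camera_params(n)
    if n!="wrist": return p["mtx"],p["extrinsics"]
    o=ctrl.get_obs(); T=np.eye(4); T[:3,:3]=R.from_rotvec(o["tool_rot"]).as_matrix(); T[:3,3]=o["tool_pos"]
    return p["mtx"],T@p["tool_from_camera"]
def ray(K,T,uv):
    uv=np.atleast_2d(uv).astype(float); d=np.c_[uv,np.ones(len(uv))]@np.linalg.inv(K).T@T[:3,:3].T
    return T[:3,3],d
def onplane(K,T,uv,z):
    c,d=ray(K,T,uv); return c+d*((z-c[2])/d[:,2])[:,None]
def two(A,ua,B,ub):  # nearest point of two rays
    c1,d1=ray(*A,ua); c2,d2=ray(*B,ub); d1,d2=d1[0],d2[0]
    s=np.linalg.lstsq(np.c_[d1,-d2],c2-c1,rcond=None)[0]
    p,q=c1+s[0]*d1,c2+s[1]*d2; return (p+q)/2,np.linalg.norm(p-q)
E
python3 - <<'E'
from h import *
f=np.load("pics/top0.npz"); im,d=f["im"],f["d"]; K,T=cam("top")
# crop
cv2.imwrite("pics/crop_top.png",cv2.resize(im[190:300,200:400][:,:,::-1],(800,440),interpolation=cv2.INTER_CUBIC))
hsv=cv2.cvtColor(im,cv2.COLOR_RGB2HSV)
for u,v in [(331,241),(298,253),(232,233),(355,231)]:
    z=d[v,u]; c,r=ray(K,T,(u,v)); print((u,v),hsv[v,u],im[v,u],np.round(c+r[0]*z,3))
print("tray corners z=.03",np.round(onplane(K,T,[(269,228),(373,207),(385,259),(278,279)],.03),3).tolist())
E
```

```text
(331, 241) [ 12 173 100] [100  59  32] [ 0.474 -0.211  0.171]
(298, 253) [ 12  30 169] [169 157 149] [ 0.446 -0.132  0.047]
(232, 233) [ 12  29 158] [158 147 140] [0.501 0.05  0.041]
(355, 231) [ 25 216 197] [197 171  30] [ 0.504 -0.284  0.068]
tray corners z=.03 [[0.516, -0.052, 0.03], [0.572, -0.34, 0.03], [0.429, -0.369, 0.03], [0.375, -0.077, 0.03]]
```

View pics/crop_top.png

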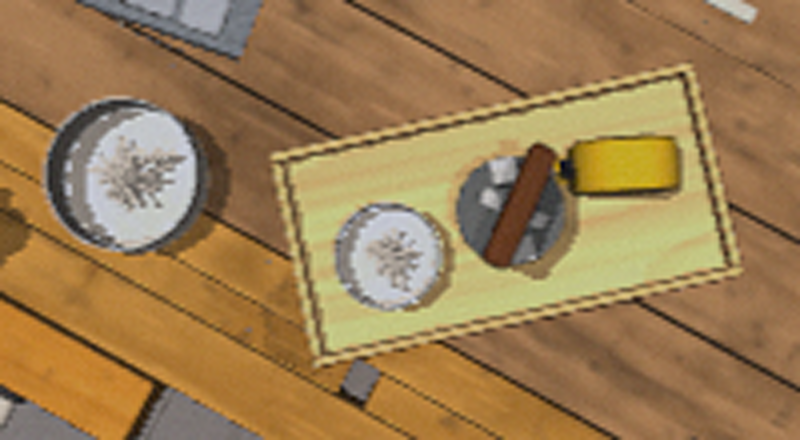

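The crop settles it. The tin in the tray at (298,253) is about 26 px, or 72 mm across, which matches the 75 mm tin. The one at (232,233) is about 105 mm, so it's the look-alike. The brown bar stands on the grey flange at (331,241). Next I move the wrist camera over the tray.

```bash
python3 -m handwheel '[{"tx":30,"ty":-21,"tz":-9},{"tx":30,"ty":-21,"tz":-9},{"tx":30,"ty":-21,"tz":-9},{"tx":30,"ty":-21,"tz":-9},{"tx":30,"ty":-21,"tz":-9},{"tx":30,"ty":-21,"tz":-9},{"tx":30,"ty":-21,"tz":-9},{"tx":30,"ty":-21,"tz":-9},{"tx":30,"ty":-21,"tz":-9},{"tx":30,"ty":-21,"tz":-9},{"tx":30,"ty":-21,"tz":-9},{"tx":30,"ty":-21,"tz":-9}]' 85
python3 -m handwheel '[{"roll":0.11},{"roll":0.11},{"roll":0.11},{"roll":0.11},{"roll":0.11},{"roll":0.11},{"roll":0.1},{"roll":0},{"roll":0},{"roll":0}]'
cat > look.py <<'E'
import sys; from h import *
n=sys.argv[1]; K,T=cam("wrist"); im,d=optics.get_image("wrist"); np.savez(f"pics/{n}.npz",im=im,d=d,K=K,T=T); cv2.imwrite(f"pics/{n}.png",im[:,:,::-1])
E
python3 look.py w1; python3 -c "
from h import *; o=ctrl.get_obs();print(o['q'],R.from_rotvec(o['tool_rot']).as_matrix().round(3).tolist())"
```

```text
[-1.31501474e+00  5.32322684e-02  1.61398923e+00 -5.59791289e-07
  1.47598926e+00 -1.18980331e-01] [[0.931, 0.366, -0.0], [0.366, -0.931, 0.002], [0.0, -0.002, -1.0]]$[0]: bad value
$[0]: bad value
```

View pics/w1.png

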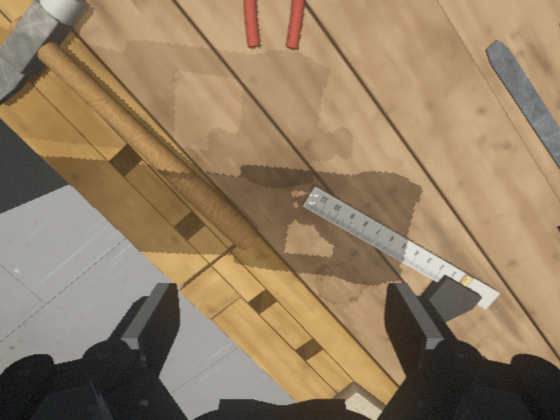

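The moves were refused, so the camera is still at the start pose, over the hammer and ruler. Rows probably need all four keys.

```bash
python3 -m handwheel '[{"tx":30,"ty":-21,"tz":-9,"roll":0},{"tx":30,"ty":-21,"tz":-9,"roll":0},{"tx":30,"ty":-21,"tz":-9,"roll":0},{"tx":30,"ty":-21,"tz":-9,"roll":0},{"tx":30,"ty":-21,"tz":-9,"roll":0},{"tx":30,"ty":-21,"tz":-9,"roll":0},{"tx":30,"ty":-21,"tz":-9,"roll":0},{"tx":30,"ty":-21,"tz":-9,"roll":0},{"tx":30,"ty":-21,"tz":-9,"roll":0},{"tx":30,"ty":-21,"tz":-9,"roll":0},{"tx":30,"ty":-21,"tz":-9,"roll":0},{"tx":30,"ty":-21,"tz":-9,"roll":0}]' 85
```

```text
t: 1.15
tool_pos: [0.4721, -0.2135, 0.3395]
tool_rot: [-3.087, -0.585, 0.0]
contact_force: [0.4, -0.6, -0.9]
opening: 0.0849
grip_force: 0.0
```

```bash
python3 -m handwheel '[{"tx":0,"ty":0,"tz":0,"roll":0.11},{"tx":0,"ty":0,"tz":0,"roll":0.11},{"tx":0,"ty":0,"tz":0,"roll":0.11},{"tx":0,"ty":0,"tz":0,"roll":0.11},{"tx":0,"ty":0,"tz":0,"roll":0.11},{"tx":0,"ty":0,"tz":0,"roll":0.11},{"tx":0,"ty":0,"tz":0,"roll":0.1},{"tx":0,"ty":0,"tz":0,"roll":0},{"tx":0,"ty":0,"tz":0,"roll":0}]'
python3 look.py w2; python3 -c "
from h import *; o=ctrl.get_obs();print(o['q'],R.from_rotvec(o['tool_rot']).as_matrix().round(3).tolist())"
```

```text
t: 1.9
tool_pos: [0.4714, -0.2152, 0.339]
tool_rot: [-3.084, 0.597, 0.001]
contact_force: [0.4, 0.5, -0.9]
opening: 0.0851
grip_force: 0.0
[-5.71978363e-01 -2.44982578e-01  1.71382262e+00  2.87305112e-05
  1.67320825e+00  1.38162966e+00] [[0.928, -0.374, -0.0], [-0.374, -0.928, 0.0], [-0.0, -0.0, -1.0]]
```

View pics/w2.png

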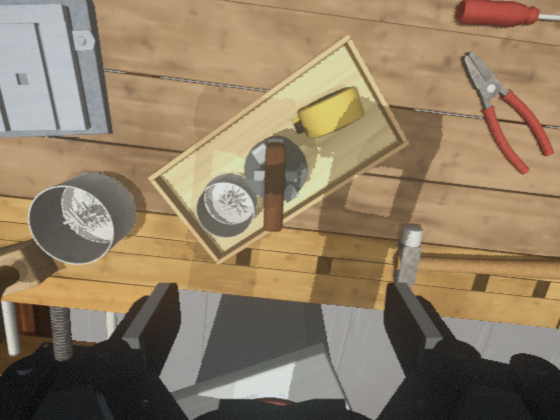

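The bar's top face runs nearly upright in the picture, from (275,142) to (274,230), with the tape at (331,113) and the tin at (229,203). I'll shift sideways for a second view.

```bash
python3 -m handwheel '[{"tx":0,"ty":-30,"tz":0,"roll":0},{"tx":0,"ty":-30,"tz":0,"roll":0},{"tx":0,"ty":-20,"tz":0,"roll":0},{"tx":0,"ty":0,"tz":0,"roll":0},{"tx":0,"ty":0,"tz":0,"roll":0}]'
python3 look.py w3; cat > meas.py <<'E'
from h import *
V=[]
for n in ("w2","w3"):
    f=np.load(f"pics/{n}.npz"); im=f["im"]; hsv=cv2.cvtColor(im,cv2.COLOR_RGB2HSV); h,s,v=[hsv[...,i].astype(int) for i in range(3)]
    m=((h<=13)&(s>115)&(v>50)&(v<150)).astype(np.uint8)*255; m[270:]=0
    m=cv2.morphologyEx(m,cv2.MORPH_OPEN,np.ones((3,3)))
    cs=[c for c in cv2.findContours(m,0,2)[0] if 300<cv2.contourArea(c)<4000]
    for c in cs: print(n,cv2.contourArea(c),np.round(cv2.minAreaRect(c),1) if 0 else cv2.minAreaRect(c))
E
python3 meas.py; python3 - <<'E'
import cv2,numpy as np
ims=[cv2.resize(cv2.imread(f"pics/{n}.png")[120:250,a:a+100],None,fx=4,fy=4,interpolation=cv2.INTER_CUBIC) for n,a in (("w2",225),("w3",320))]
cv2.imwrite("pics/c23.png",np.hstack(ims))
E
```

```text
t: 2.37
tool_pos: [0.5017, -0.1406, 0.3392]
tool_rot: [3.084, -0.596, -0.0]
contact_force: [0.4, -0.8, 0.5]
opening: 0.0848
grip_force: 0.0
w2 537.5 ((493.5747985839844, 20.34554672241211), (78.4986572265625, 23.476238250732422), 16.389541625976562)
w3 411.0 ((538.4483642578125, 12.602927207946777), (42.649017333984375, 24.500497817993164), 3.468229293823242)
```

View pics/c23.png

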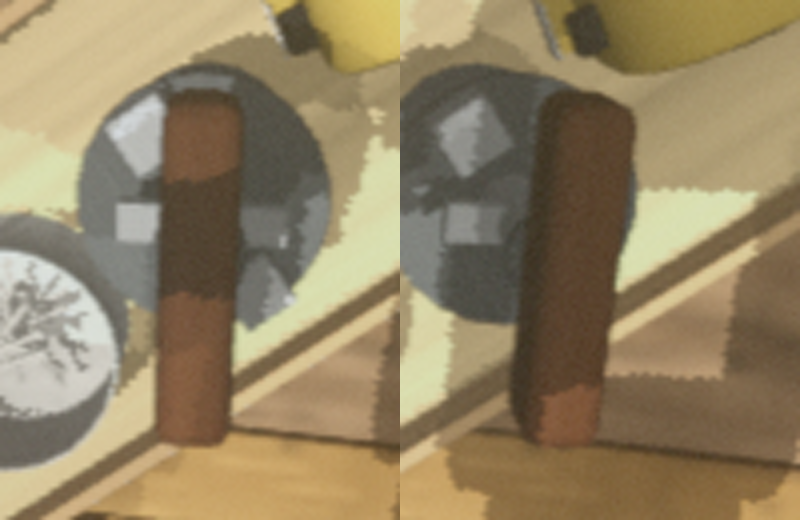

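In w2 (left) I see mainly the bar's top face, at px (267–285, 144) to (264–282, 230). In w3 (right) the left side face shows too, and the right edge runs from (379,145) to (370,230). I'll fit the right and end edges and triangulate.

```bash
cat > meas.py <<'E'
from h import *
V={}
for n,(a,b) in {"w2":(255,295),"w3":(342,388)}.items():
    f=np.load(f"pics/{n}.npz"); im=f["im"]; hsv=cv2.cvtColor(im,cv2.COLOR_RGB2HSV); h,s=hsv[...,0].astype(int),hsv[...,1].astype(int)
    m=((h<=12)&(s>120)&(hsv[...,2]<160)).astype(np.uint8); k=np.zeros_like(m); k[130:242,a:b]=m[130:242,a:b]
    nn,l,st,_=cv2.connectedComponentsWithStats(k); k=l==1+np.argmax(st[1:,4])
    ys=np.where(k.sum(1)>5)[0]; rows=np.arange(ys[0]+10,ys[-1]-10)
    e=[[np.where(k[r])[0][0] for r in rows],[np.where(k[r])[0][-1]+1 for r in rows]]
    L,Rr=[np.polyfit(rows,x,1) for x in e]; V[n]=(f["K"],f["T"],ys[0],ys[-1]+1,L,Rr)
    print(n,ys[0],ys[-1]+1,"L",np.round(L,3),"R",np.round(Rr,3),[np.std(np.array(x)-np.polyval(q,rows)).round(2) for x,q in zip(e,(L,Rr))])
    K,T=f["K"],f["T"]; r=(ys[0]+ys[-1])//2; u=int((np.polyval(L,r)+np.polyval(Rr,r))/2); c,d=ray(K,T,(u,r)); print("depth pt",np.round(c+d[0]*f["d"][r,u],4))
a,b=V["w2"],V["w3"]; P=[]
for t in (0.1,.3,.5,.7,.9):
    ra=a[2]+t*(a[3]-a[2]); rb=b[2]+t*(b[3]-b[2])
    p,e=two(a[:2],(np.polyval(a[5],ra),ra),b[:2],(np.polyval(b[5],rb),rb)); P.append(p); print(np.round(p,4),round(e,4))
z=np.mean(P,0)[2]; print("top z",z)
q=[onplane(a[0],a[1],(np.polyval(f,r),r),z)[0] for f,r in ((a[4],a[2]),(a[5],a[2]),(a[5],a[3]),(a[4],a[3]))]; q=np.array(q); print(np.round(q,4).tolist())
print("mid",q.mean(0).round(4),"width",np.linalg.norm(q[0]-q[1]),"len",np.linalg.norm(q[1]-q[2])); dv=(q[0]+q[1]-q[2]-q[3])[:2]; print("bar angle deg",np.degrees(np.arctan2(dv[1],dv[0])))
E
python3 meas.py
python3 - <<'E'
from h import *
f=np.load("pics/w2.npz");K,T=f["K"],f["T"]
c=onplane(K,T,[(150,179),(348,38),(409,143),(219,262)],.03); print("tray corners",c.round(4).tolist(),c.mean(0))
for i,j in((0,1),(3,2)):
    d=c[i]-c[j]; print("tray y deg",np.degrees(np.arctan2(d[1],d[0])))
print(R.from_rotvec(ctrl.get_obs()["tool_rot"]).as_matrix().round(4).tolist())
E
```

```text
tray corners [[0.5142, -0.0482, 0.03], [0.5751, -0.3369, 0.03], [0.4342, -0.3695, 0.03], [0.374, -0.0803, 0.03]] [ 0.47435819 -0.20871746  0.03      ]
tray y deg 101.91301031907854
tray y deg 101.76274007879395
[[0.9273, -0.3742, -0.0004], [-0.3742, -0.9273, -0.0005], [-0.0002, 0.0006, -1.0]]Traceback (most recent call last):
  File "meas.py", line 7, in <module>
    ys=np.where(k.sum(1)>5)[0]; rows=np.arange(ys[0]+10,ys[-1]-10)
                                               ~~^^^
IndexError: index 0 is out of bounds for axis 0 with size 0
```

```bash
python3 - <<'E'
from h import *
for n,p in (("w2",[(274,150),(274,180),(274,220),(262,187),(288,187),(290,225)]),("w3",[(372,150),(368,185),(362,225),(352,185),(380,180)])):
    h=cv2.cvtColor(np.load(f"pics/{n}.npz")["im"],cv2.COLOR_RGB2HSV)
    print(n,[h[v,u].tolist() for u,v in p])
E
```

```text
w2 [[15, 119, 114], [16, 106, 82], [13, 128, 120], [38, 9, 116], [25, 14, 112], [16, 96, 178]]
w3 [[14, 133, 88], [16, 129, 87], [13, 139, 127], [19, 105, 61], [34, 53, 223]]
```

```bash
sed -i 's/(h<=12)&(s>120)&(hsv\[...,2\]<160)/(h<=21)\&(s>80)\&(hsv[...,2]<145)/' meas.py; python3 meas.py
```

```text
w2 143 233 L [-9.60000e-02  2.81965e+02] R [4.00000e-02 2.78087e+02] [np.float64(2.22), np.float64(3.14)]
depth pt [ 0.4784 -0.2094  0.1766]
w3 143 242 L [-1.82000e-01  3.84005e+02] R [1.13000e-01 3.58312e+02] [np.float64(1.5), np.float64(5.35)]
depth pt [ 0.4748 -0.2067  0.1762]
[ 0.5017 -0.2283  0.1659] 0.0005
[ 0.4879 -0.2233  0.1765] 0.002
[ 0.4747 -0.2186  0.187 ] 0.0035
[ 0.4619 -0.2139  0.1972] 0.005
[ 0.4497 -0.2095  0.2071] 0.0064
top z 0.18673413051424478
[[0.5166, -0.2202, 0.1867], [0.5119, -0.2319, 0.1867], [0.4376, -0.2056, 0.1867], [0.4468, -0.1829, 0.1867]]
mid [ 0.4782 -0.2102  0.1867] width 0.012601878597888406 len 0.07876644276275957
bar angle deg -23.856511748889492
```

The right edge picks up wood of a similar hue, so I'll use the corners read from the enlarged crop instead.

```bash
python3 - <<'E'
from h import *
A,B=[(lambda f:(f["K"],f["T"]))(np.load(f"pics/{n}.npz")) for n in ("w2","w3")]
TR=[(285.3,146),(378.8,146)]; BR=[(282.5,228.5),(370,228.5)]
zs=[]
for a,b in (TR,BR): p,e=two(A,a,B,b); print(p.round(4),e.round(4)); zs.append(p[2])
z=np.mean(zs); print("z two-view",z)
for z in (z,.177):
    q=onplane(*A,[(266.6,143),(285.3,143),(282.5,231),(264.5,231)],z)
    d=q[:2].mean(0)-q[2:].mean(0); print(z.round(4),q.mean(0).round(4),"w",np.linalg.norm(q[0]-q[1]),"l",np.linalg.norm(d),"deg",np.degrees(np.arctan2(d[1],d[0])))
E
```

```text
[ 0.5072 -0.2316  0.1709] 0.0003
[ 0.4387 -0.2014  0.1739] 0.0002
z two-view 0.1724264458713663
0.1724 [ 0.4757 -0.2088  0.1724] w 0.015950729430067895 l 0.0805723668063028 deg -23.848073048573873Traceback (most recent call last):
  File "<stdin>", line 9, in <module>
AttributeError: 'float' object has no attribute 'round'
```

```bash
python3 -m handwheel '[{"tx":0,"ty":25,"tz":0,"roll":0},{"tx":0,"ty":25,"tz":0,"roll":0},{"tx":1,"ty":23,"tz":0,"roll":0},{"tx":0,"ty":0,"tz":0,"roll":0.033},{"tx":0,"ty":0,"tz":35,"roll":0},{"tx":0,"ty":0,"tz":35,"roll":0},{"tx":0,"ty":0,"tz":35,"roll":0},{"tx":0,"ty":0,"tz":35,"roll":0},{"tx":0,"ty":0,"tz":25,"roll":0},{"tx":0,"ty":0,"tz":0,"roll":0},{"tx":0,"ty":0,"tz":0,"roll":0}]'
python3 look.py w4
```

```text
t: 3.33
tool_pos: [0.4738, -0.2096, 0.1731]
tool_rot: [-3.072, 0.653, 0.005]
contact_force: [0.3, -0.6, 1.5]
opening: 0.0849
grip_force: 0.0
```

View pics/w4.png

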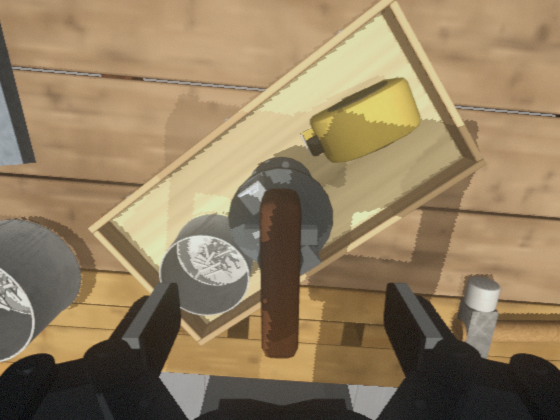

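The bar stands upright at columns 262–300, centred between the fingers, which are at about 180 and 387. I go down 30 mm and close.

```bash
python3 -m handwheel '[{"tx":0,"ty":0,"tz":15,"roll":0},{"tx":0,"ty":0,"tz":15,"roll":0},{"tx":0,"ty":0,"tz":0,"roll":0}]'
python3 -m handwheel '[{"tx":0,"ty":0,"tz":0,"roll":0},{"tx":0,"ty":0,"tz":0,"roll":0},{"tx":0,"ty":0,"tz":0,"roll":0},{"tx":0,"ty":0,"tz":0,"roll":0},{"tx":0,"ty":0,"tz":0,"roll":0},{"tx":0,"ty":0,"tz":0,"roll":0},{"tx":0,"ty":0,"tz":0,"roll":0},{"tx":0,"ty":0,"tz":0,"roll":0},{"tx":0,"ty":0,"tz":0,"roll":0},{"tx":0,"ty":0,"tz":0,"roll":0}]' 0 80
```

```text
t: 3.63
tool_pos: [0.4751, -0.2096, 0.1447]
tool_rot: [3.073, -0.653, 0.0]
contact_force: [-0.7, 0.3, -0.5]
opening: 0.0852
grip_force: 0.0
t: 4.47
tool_pos: [0.4754, -0.2093, 0.1446]
tool_rot: [3.073, -0.652, 0.001]
contact_force: [0.6, -0.0, 1.6]
opening: 0.0168
grip_force: 79.5
```

Grasped. Now I push down gently.

```bash
python3 -m handwheel '[{"tx":0,"ty":0,"tz":3,"roll":0},{"tx":0,"ty":0,"tz":4,"roll":0},{"tx":0,"ty":0,"tz":4,"roll":0},{"tx":0,"ty":0,"tz":3,"roll":0},{"tx":0,"ty":0,"tz":2,"roll":0},{"tx":0,"ty":0,"tz":0,"roll":0},{"tx":0,"ty":0,"tz":0,"roll":0}]'
python3 -m handwheel '[{"tx":0,"ty":0,"tz":1,"roll":0},{"tx":0,"ty":0,"tz":1,"roll":0},{"tx":0,"ty":0,"tz":0,"roll":0},{"tx":0,"ty":0,"tz":0,"roll":0}]'
```

```text
t: 5.05
tool_pos: [0.475, -0.2091, 0.1275]
tool_rot: [-3.073, 0.652, 0.0]
contact_force: [2.8, 0.2, -2.9]
opening: 0.0169
grip_force: 79.0
t: 5.38
tool_pos: [0.4751, -0.2092, 0.1264]
tool_rot: [-3.073, 0.652, 0.0]
contact_force: [3.0, -0.1, -0.2]
opening: 0.017
grip_force: 79.2
```

```bash
python3 -m handwheel '[{"tx":0,"ty":0,"tz":1,"roll":0},{"tx":0,"ty":0,"tz":1,"roll":0},{"tx":0,"ty":0,"tz":0,"roll":0}]'
python3 -m handwheel '[{"tx":0,"ty":0,"tz":1,"roll":0},{"tx":0,"ty":0,"tz":1,"roll":0},{"tx":0,"ty":0,"tz":0,"roll":0}]'
```

```text
t: 5.63
tool_pos: [0.4753, -0.2093, 0.1254]
tool_rot: [3.073, -0.652, 0.0]
contact_force: [-0.4, 0.2, 6.3]
opening: 0.0169
grip_force: 80.3
t: 5.88
tool_pos: [0.4757, -0.2095, 0.1253]
tool_rot: [3.073, -0.652, 0.001]
contact_force: [-3.3, 3.9, 14.7]
opening: 0.0169
grip_force: 81.4
```

```bash
python3 -m handwheel '[{"tx":0,"ty":0,"tz":1,"roll":0},{"tx":0,"ty":0,"tz":0,"roll":0},{"tx":0,"ty":0,"tz":0,"roll":0}]'; python3 look.py w5; python3 - <<'E'
from h import *
f=np.load("pics/w5.npz"); K,T,d,im=f["K"],f["T"],f["d"],f["im"]
# bar end beyond the fingers, above them in the picture
for v in range(230,330,10):
    c,r=ray(K,T,(281,v)); print(v,im[v,281],(c+r[0]*d[v,281]).round(4))
E
```

```text
t: 6.13
tool_pos: [0.4759, -0.2096, 0.1253]
tool_rot: [3.073, -0.652, 0.001]
contact_force: [-4.1, 4.6, 18.2]
opening: 0.0168
grip_force: 82.0
230 [65 52 41] [ 0.5112 -0.2238  0.1539]
240 [66 50 38] [ 0.509  -0.2229  0.1569]
250 [65 46 33] [ 0.5058 -0.2214  0.1573]
260 [64 47 34] [ 0.5018 -0.2196  0.1559]
270 [61 41 27] [ 0.4983 -0.2181  0.1558]
280 [65 43 34] [ 0.4951 -0.2167  0.1567]
290 [66 47 35] [ 0.4919 -0.2152  0.1575]
300 [65 45 33] [ 0.4879 -0.2135  0.157 ]
310 [65 43 26] [ 0.4841 -0.2117  0.1568]
320 [65 46 36] [ 0.4799 -0.2099  0.1564]
```

The bar top is at 0.1565 m, and the text gives 0.156 for home, so it's down and the force is rising. I ease off 1 mm and turn clockwise.

```bash
python3 -m handwheel '[{"tx":0,"ty":0,"tz":-1.5,"roll":0.05},{"tx":0,"ty":0,"tz":0,"roll":0.1},{"tx":0,"ty":0,"tz":0,"roll":0.1},{"tx":0,"ty":0,"tz":0,"roll":0.1},{"tx":0,"ty":0,"tz":0,"roll":0.1},{"tx":0,"ty":0,"tz":0,"roll":0.1},{"tx":0,"ty":0,"tz":0,"roll":0.1},{"tx":0,"ty":0,"tz":0,"roll":0.1},{"tx":0,"ty":0,"tz":0,"roll":0.1},{"tx":0,"ty":0,"tz":0,"roll":0.05},{"tx":0,"ty":0,"tz":0,"roll":0},{"tx":0,"ty":0,"tz":0,"roll":0}]'
cat > st.py <<'E'
from h import *
o=ctrl.get_obs(); M=R.from_rotvec(o["tool_rot"]).as_matrix(); print("tool x deg",np.degrees(np.arctan2(M[1,0],M[0,0])),"torque",o["wrist_torque"].round(3),"F",o["contact_force"].round(1),"q",o["q"].round(2))
E
python3 st.py; python3 look.py w6
```

```text
t: 7.18
tool_pos: [0.4748, -0.2101, 0.1254]
tool_rot: [2.482, -1.922, -0.0]
contact_force: [-5.4, -0.2, 13.7]
opening: 0.0168
grip_force: 81.1
tool x deg -75.52280362224015 torque [0.096 1.043 0.014] F [-5.4 -0.2 13.7] q [-0.56 -0.11  1.96 -0.    1.3   2.33]
```

View pics/w6.png

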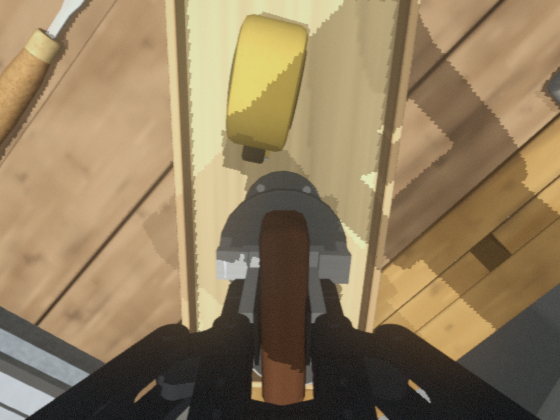

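The bar is now nearly parallel to the tray's long walls (bar column 283, walls at 180 and 400). I turn the last bit to the stop.

```bash
python3 -m handwheel '[{"tx":0,"ty":0,"tz":0,"roll":0.03},{"tx":0,"ty":0,"tz":0,"roll":0.03},{"tx":0,"ty":0,"tz":0,"roll":0},{"tx":0,"ty":0,"tz":0,"roll":0}]'; python3 st.py
python3 -m handwheel '[{"tx":0,"ty":0,"tz":0,"roll":0.02},{"tx":0,"ty":0,"tz":0,"roll":0.01},{"tx":0,"ty":0,"tz":0,"roll":0},{"tx":0,"ty":0,"tz":0,"roll":0}]'; python3 st.py
```

```text
t: 7.57
tool_pos: [0.4749, -0.2102, 0.1254]
tool_rot: [2.425, -1.993, 0.001]
contact_force: [-5.0, 0.6, 12.6]
opening: 0.0169
grip_force: 81.2
tool x deg -78.83452184766243 torque [0.078 0.965 0.62 ] F [-5.   0.6 12.6] q [-0.56 -0.11  1.96 -0.    1.3   2.39]
t: 7.9
tool_pos: [0.4754, -0.2102, 0.1254]
tool_rot: [2.396, -2.029, 0.002]
contact_force: [-2.5, -0.2, 11.7]
opening: 0.0168
grip_force: 81.1
tool x deg -80.51931858883195 torque [0.039 0.674 0.898] F [-2.5 -0.2 11.7] q [-0.56 -0.11  1.96 -0.    1.3   2.42]
```

The torque has risen to 0.6–0.9 Nm, so it's at the stop. I raise the grip force and lift smoothly.

```bash
python3 -m handwheel '[{"tx":0,"ty":0,"tz":0,"roll":0},{"tx":0,"ty":0,"tz":-1,"roll":0},{"tx":0,"ty":0,"tz":-1,"roll":0},{"tx":0,"ty":0,"tz":-2,"roll":0},{"tx":0,"ty":0,"tz":-2,"roll":0},{"tx":0,"ty":0,"tz":-2,"roll":0},{"tx":0,"ty":0,"tz":-4,"roll":0},{"tx":0,"ty":0,"tz":-6,"roll":0},{"tx":0,"ty":0,"tz":-6,"roll":0},{"tx":0,"ty":0,"tz":-4,"roll":0},{"tx":0,"ty":0,"tz":-2,"roll":0},{"tx":0,"ty":0,"tz":0,"roll":0}]' - 110; python3 st.py; python3 look.py w7
```

```text
t: 8.9
tool_pos: [0.4754, -0.2093, 0.1535]
tool_rot: [-2.394, 2.034, -0.002]
contact_force: [-0.1, -0.1, -8.1]
opening: 0.0162
grip_force: 107.9
tool x deg -80.68661858819405 torque [ 0.029 -0.039  0.021] F [-0.1 -0.1 -8.1] q [-0.56 -0.14  1.93  0.    1.35  2.42]
```

View pics/w7.png

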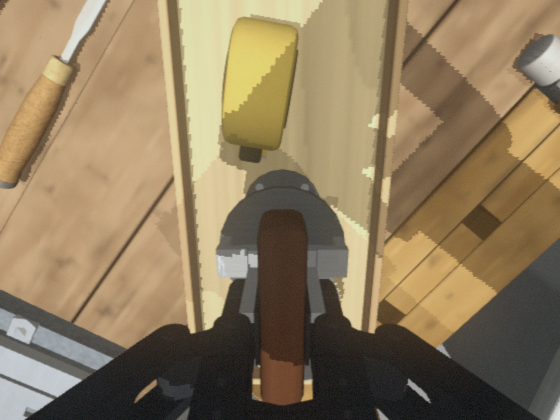

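The tray is off the bench. The load is 8 N, the flange and hooks at (232,262) and (333,262) look unchanged, so it's locked, and the tape is upright at (260,85). I lift 76 mm more and settle.

```bash
python3 -m handwheel '[{"tx":0,"ty":0,"tz":-4,"roll":0},{"tx":0,"ty":0,"tz":-7,"roll":0},{"tx":0,"ty":0,"tz":-9,"roll":0},{"tx":0,"ty":0,"tz":-10,"roll":0},{"tx":0,"ty":0,"tz":-10,"roll":0},{"tx":0,"ty":0,"tz":-10,"roll":0},{"tx":0,"ty":0,"tz":-9,"roll":0},{"tx":0,"ty":0,"tz":-8,"roll":0},{"tx":0,"ty":0,"tz":-5,"roll":0},{"tx":0,"ty":0,"tz":-3,"roll":0},{"tx":0,"ty":0,"tz":-1,"roll":0},{"tx":0,"ty":0,"tz":0,"roll":0}]'
python3 -m handwheel '[{"tx":0,"ty":0,"tz":0,"roll":0},{"tx":0,"ty":0,"tz":0,"roll":0},{"tx":0,"ty":0,"tz":0,"roll":0},{"tx":0,"ty":0,"tz":0,"roll":0},{"tx":0,"ty":0,"tz":0,"roll":0},{"tx":0,"ty":0,"tz":0,"roll":0},{"tx":0,"ty":0,"tz":0,"roll":0},{"tx":0,"ty":0,"tz":0,"roll":0}]'; python3 st.py
python3 - <<'E'
from h import *
im,_=optics.get_image("scene"); w,d=optics.get_image("wrist"); K,T=cam("wrist")
for u,v in [(200,50),(340,50),(340,150),(200,150),(200,240)]:  # tray floor
    c,r=ray(K,T,(u,v)); print((u,v),(c+r[0]*d[v,u]).round(3))
cv2.imwrite("pics/fin.png",np.hstack([cv2.resize(w,(400,300)),cv2.resize(im[150:400,180:420],(400,300))])[:,:,::-1])
E
```

```text
t: 9.95
tool_pos: [0.475, -0.2091, 0.2287]
tool_rot: [2.394, -2.034, -0.0]
contact_force: [-1.0, 0.3, -7.6]
opening: 0.0168
grip_force: 107.9
t: 10.62
tool_pos: [0.4751, -0.2092, 0.2288]
tool_rot: [-2.394, 2.034, -0.0]
contact_force: [0.7, 0.2, -8.4]
opening: 0.0166
grip_force: 107.9
tool x deg -80.68540797465747 torque [ 0.097  0.038 -0.014] F [ 0.7  0.2 -8.4] q [-0.56 -0.2   1.86  0.    1.49  2.42]
(200, 50) [ 0.549 -0.307  0.106]
(340, 50) [ 0.455 -0.323  0.107]
(340, 150) [ 0.44  -0.257  0.105]
(200, 150) [ 0.543 -0.24   0.106]
(200, 240) [ 0.536 -0.168  0.106]
```

View pics/fin.png

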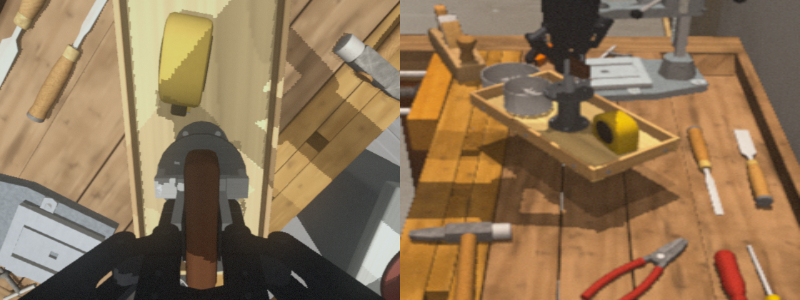

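The tray hangs level, with its floor at 0.106 m and so its underside at about 0.100 m. The tin (525,95) and tape (615,130) are both standing in it, and the load is steady.

```bash
python3 -c "
from station import ctrl; print(ctrl.finish_job())"
```

```text
the job is handed in; nothing more can be done
None
```

I pushed the handle home, turned it clockwise to its locked stop, and handed the job in with the tray held level and steady about 10 cm above the bench, the tin and tape measure standing in it; no verdict was shown.

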